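Close the bearing housing and offer up the shaft

ROBOT

A 6-joint arm with a two-finger parallel gripper is mounted at the origin on the work surface. World frame = base frame: x ahead of the robot, y to its left, z up, the work surface at z = 0. Lengths are in m, angles in rad, forces in N, time in s.
With the tool pointing down it reaches from about 0.325 to 0.9 m from the base axis. Payload 3.5 kg.
Tool frame: the origin (TCP) lies midway between the tips of the shut fingers; the grasp point (between the pads) lies 19 mm behind it; z points along the fingers, y is the line along which they close (so a half turn about z gives the same grasp; the last joint's range is limited). The gripper opens to 85 mm and grips with 20 to 120 N. Pads are 22 mm wide; open, the fingers measure 114 mm over their backs; the gripper's body (76 mm by 85 mm) begins 54 mm behind the grasp point. The pads swing forward as they close: fully open they stand 13 mm farther back than shut.
Start: joints at [-0.103, 0.276, -0.026, 1.268, 0, 1.467], TCP at [0.625, -0, 0.231] pointing down, gripper open.
Joint ranges: [-3.12, 3.12], [-0.85, 1.88], [-1.08, 1.24], [-1.95, 2.15], [-1.57, 1.53], [-3.14, 3.14]. Speed limits (rad/s): [2.57, 2.57, 3.14, 3.14, 3.14, 3.14].

INTERFACE

Orientations are given as a unit quaternion [w, x, y, z].
In Python, from cell import movep, movel, move_joints, command_gripper, wait, solve_ik, capture, camera_model, IKError, finish_job, read_time, read_q, read_qd, read_joint_efforts, read_position, read_tcp_rot, read_force, read_ft_torque, read_finger_gap, read_gripper_force gives the robot as it stands. Calls block until the motion is done:
- movep(position, orientation): joint-space move of the TCP to a pose.
- movel(position, rot=None, vel=0.15): straight line of the TCP; rot=None keeps the orientation; vel is the mean speed in m/s.
- move_joints(angles): joint-space move.
- command_gripper(opening, grasp_force=None): opening from 0.0 (shut) to 1.0 (fully open); grasp_force is the grip in N (None keeps the last); returns when the fingers have stopped.
- wait(seconds).
- solve_ik(position, orientation): joint angles nearest the present ones, or None.
- capture(name): name is "scene" or "side" or "wrist"; returns the picture (480x640x3 uint8, red, green, blue); there is no depth.
- camera_model(name): a dict with "camera_matrix" (3x3 intrinsics, pixels), "cam_to_world" (4x4, takes a point from camera to world coordinates); the wrist camera has in their place "T_tool_cam" (4x4, takes a point from camera to tool coordinates, whose origin is the TCP and whose axes are the flange's). Camera axes: x right, y up, looking along -z (the intrinsics and any distortion apply to the point x, -y, -z); pixel columns grow to the right and rows downward; lengths in m; the calibration is good to about 2 mm. The wrist camera is an equidistant fisheye: a pixel r from the principal point sees the ray r / f radians off the axis. A picture is of the moment at which its call begins: read the wrist's pose just before it. camera_model takes no time and is no camera call.
A pose or a line that the arm cannot do raises IKError and nothing moves.
- finish_job(): hands the job in; it is judged then, once.
Readings, each from a call of its own:
- read_time(): time.
- read_q(): joint angles.
- read_qd(): joint speeds.
- read_joint_efforts(): joint torques, N m.
- read_position(): TCP position.
- read_tcp_rot(): TCP orientation.
- read_force(): force on the tool from outside, world axes, zero at the start.
- read_ft_torque(): the same for the moment, N m.
- read_finger_gap(): opening from 0.0 (shut) to 1.0 (fully open).
- read_gripper_force(): force on a finger pad.
Only numpy, scipy, OpenCV 4.12 (cv2) and the standard library are available. Lean on these libraries where they do the work, as an engineer would, in place of code of your own. Each camera call takes 0.05 s, during which the arm holds its last target. There are 200 camera calls.

TASK

Set the round aluminium cover on the open bearing housing so that it sits fully seated and level on the rim, and let go of it. Then pick up the steel shaft and carry it across to the housing, clear of the fence; finish while still holding it there, upright and centred over the bore of the cover, with its foot about one centimetre above the hub and not touching it, ready to be lowered in. Let nothing touch the fence, and leave the jar, the yellow bin, the wrench and the oil can where they are.

Things in the scene. Friction and masses are not known exactly. Their poses are not given: they have to be found in the camera images.
- housing_rim (a point): Grey cast-iron bearing housing, fixed to the bench: a 130 x 130 x 10 mm foot plate with an upright round cup on it, 110 mm outside and 90 mm inside diameter, open at the top, rim 50 mm above the bench. This point is the centre of the mouth, level with the rim; z is up.
- cover_center (a point): Loose aluminium cover, about 0.35 kg, lying right way up. From below: spigot ring 84 mm diameter, 8 mm high (enters the housing's mouth with 3 mm play); round plate 110 mm, 8 mm thick (rests on the rim); round hub 50 mm diameter, 30 mm high, to grip. 46 mm high in all; a 36 mm bore right through. This point: on the axis, 23 mm above the spigot's underside; z is the axis, up.
- cover_seat (a point): Point of the cover on its axis in the plane of the plate's underside (8 mm above the spigot's underside); it coincides with housing_rim when the cover is seated and centred.
- cover_bore (a point): Point of the cover at the mouth of its bore: on the axis, level with the hub's top (46 mm above the spigot's underside).
- shaft_center (a point): Loose steel shaft standing upright on the bench, about 0.35 kg, 110 mm long, 24 mm in diameter, with a shoulder 40 mm in diameter and 8 mm thick from 40 to 48 mm above its foot. This point is on the axis, half-way up (55 mm above the foot); z is the axis, up. Grip it by the 62 mm above the shoulder.
- shaft_foot (a point): Point of the shaft on its axis, at the centre of its flat lower end.
- fence: Aluminium saw fence fixed to the bench between the loose parts and the housing: a straight bar 360 mm long (along its x), 24 mm thick (y), 100 mm high, with a dark stop block on top, 50 mm long and 34 mm wide, centred 60 mm along +x, top 125 mm above the bench. Origin: centre of its underside.
- jar: Bystander: closed glass jar, 60 mm in diameter, 80 mm high; origin at the centre of its underside.
- bin: Bystander: open yellow parts bin, 160 x 100 x 60 mm high; origin at the centre of its underside.
- wrench: Bystander: steel wrench lying flat on the bench.
- oilcan: Bystander: blue can, 56 mm in diameter, 110 mm high; origin at the centre of its underside.
- cover: The cover as a whole; origin on its axis, at the underside of the spigot.
- shaft: The shaft as a whole; origin at its foot.
There are look-alikes about, which are no part of the job. What is shaped like the cover but red is not meant.

How it is judged:
By the outcome, as a careful person would: the job done as asked, in the order asked, and still so for the second after the job is handed in, while the arm keeps its last pose, push and grip.
It also fails if it takes over 72 s, if anything falls off the work surface, if the arm or the gripper's body presses on something with over 40 N, if the wrist force passes 120 N, or if a joint passes its speed limit or range.

## Working session

There is one attempt and no reset: what is moved stays moved. The work goes in short steps, each a Python script; the robot and the scene stay as the last script left them, time stands still between calls to the robot, and variables do not carry over. Pictures are saved under pics/ and viewed, at most 10 in all, crops included, and the job is handed in when it is done.

```bash
mkdir -p pics; ls; python3 - <<'E'
from cell import *
import cv2,numpy as np
np.set_printoptions(precision=4,suppress=True)
for n in ["scene","side","wrist"]:
    im=capture(n); cv2.imwrite(f"pics/{n}0.png",im[:,:,::-1]); print(n,camera_model(n))
print(read_time(),read_position(),read_tcp_rot())
a=[cv2.imread(f"pics/{n}0.png") for n in ["scene","side"]]
E
```

```text
pics
scene {'camera_matrix': array([[608.8443,   0.    , 303.4791],
       [  0.    , 608.8443, 230.7497],
       [  0.    ,   0.    ,   1.    ]]), 'cam_to_world': array([[ 0.6866, -0.3984,  0.6081,  1.5872],
       [ 0.7269,  0.3937, -0.5627, -0.8894],
       [-0.0152,  0.8284,  0.5599,  0.9753],
       [ 0.    ,  0.    ,  0.    ,  1.    ]])}
side {'camera_matrix': array([[568.5564,   0.    , 322.5758],
       [  0.    , 568.5564, 242.2697],
       [  0.    ,   0.    ,   1.    ]]), 'cam_to_world': array([[-0.9504,  0.1668, -0.2625,  0.2887],
       [-0.3103, -0.5657,  0.764 ,  0.9818],
       [-0.0211,  0.8076,  0.5894,  0.802 ],
       [ 0.    ,  0.    ,  0.    ,  1.    ]])}
wrist {'camera_matrix': array([[371.6483,   0.    , 321.7312],
       [  0.    , 371.6483, 237.4952],
       [  0.    ,   0.    ,   1.    ]]), 'T_tool_cam': array([[-0.0003,  0.9585,  0.2852,  0.0734],
       [ 1.    ,  0.0004, -0.0003, -0.0003],
       [-0.0004,  0.2852, -0.9585, -0.1423],
       [ 0.    ,  0.    ,  0.    ,  1.    ]])}
0.15 [0.6244 0.0001 0.2304] [-0.0007  0.7071  0.7071 -0.0006]
```

View pics/scene0.png

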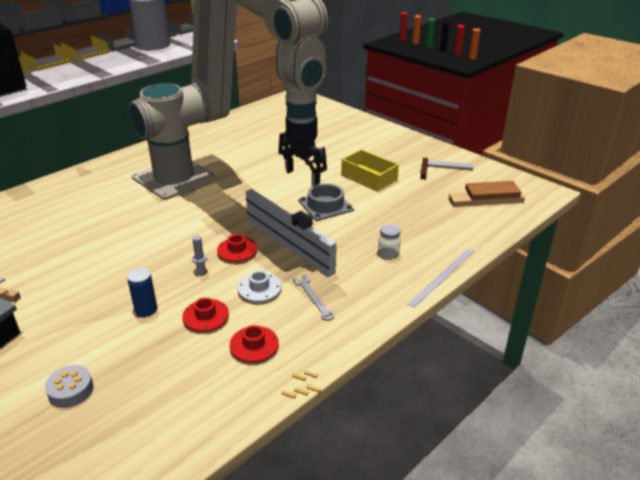

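View pics/side0.png

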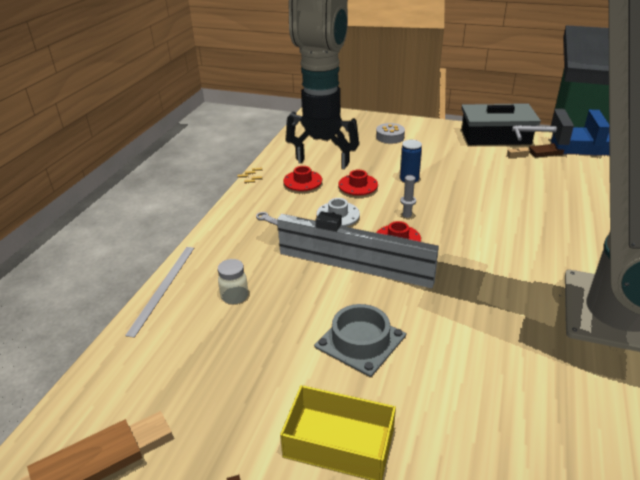

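View pics/wrist0.png

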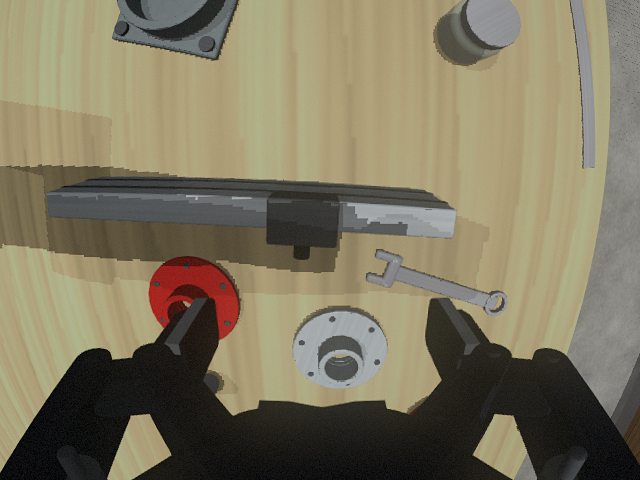

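Scene view: white or silver cover at (259,285), with three red look-alikes at (237,247), (205,313) and (254,343). The housing is at (326,200) and the shaft at (199,255). Side view: cover (340,212), housing (361,335), shaft (408,197). Wrist view: cover (340,348). Only the silver-grey part fits "aluminium", and I'll confirm it in an enlarged crop.

```bash
cat > h.py <<'E'
from cell import *
import numpy as np,cv2
from scipy.spatial.transform import Rotation as R
np.set_printoptions(precision=4,suppress=True)
def tool():
    q=np.array(read_tcp_rot()); T=np.eye(4); T[:3,:3]=R.from_quat(q[[1,2,3,0]]).as_matrix(); T[:3,3]=read_position(); return T
def rays(name,uv,Tt=None):
    """world origin and unit directions of pixels"""
    m=camera_model(name); K=np.array(m["camera_matrix"]); uv=np.atleast_2d(uv).astype(float)
    x=(uv-K[:2,2])/[K[0,0],K[1,1]]
    if name=="wrist":
        r=np.linalg.norm(x,axis=1,keepdims=True)+1e-12
        d=np.c_[x/r*np.sin(r),np.cos(r)]; T=Tt@np.array(m["T_tool_cam"])
    else: d=np.c_[x,np.ones(len(x))]; T=np.array(m["cam_to_world"])
    d=d*[1,-1,-1]; d=(T[:3,:3]@d.T).T
    return T[:3,3],d/np.linalg.norm(d,axis=1,keepdims=True)
def onplane(name,uv,z,Tt=None):
    o,d=rays(name,uv,Tt); return o+d*((z-o[2])/d[:,2])[:,None]
def tri(obs):
    """obs: list of (origin,dir) -> point, residual"""
    A=sum(np.eye(3)-np.outer(d,d) for o,d in obs); b=sum((np.eye(3)-np.outer(d,d))@o for o,d in obs)
    p=np.linalg.solve(A,b); return p,[np.linalg.norm((np.eye(3)-np.outer(d,d))@(p-o)) for o,d in obs]
def circle(P):
    A=np.c_[2*P[:,:2],np.ones(len(P))]; s=np.linalg.lstsq(A,(P[:,:2]**2).sum(1),rcond=None)[0]
    r=np.sqrt(s[2]+s[0]**2+s[1]**2); return s[:2],r,np.abs(np.hypot(*(P[:,:2]-s[:2]).T)-r).mean()
def quat(yaw):
    "tool down, tool x at angle yaw from world x"
    q=(R.from_euler('z',yaw)*R.from_euler('x',np.pi)).as_quat(); return [q[3],q[0],q[1],q[2]]
def shot(name,f):
    T=tool(); im=capture(name); cv2.imwrite(f"pics/{f}.png",im[:,:,::-1]); return T,im
E
python3 - <<'E'
from h import *
for n,a,b in [("cover hubtop",(259,276),(339,204)),("shaft top",(197,238),(409,179)),("shaft foot",(200,272),(408,214)),("rim",(326,192),(361,322)),("jar top",(390,231),(231,268)),
 ("fence L top",(247,195),(436,246)),("fence R top",(334,245),(281,219))]:
    r=[(o,d[0]) for o,d in (rays("scene",a),rays("side",b))]
    print(n,*tri(r))
T=tool(); print("wrist cover hubtop",onplane("wrist",(340,361),.046,T))
print("oil top", onplane("scene",(140,276),.11),onplane("side",(412,147),.11),"red",onplane("scene",[(237,239),(205,303),(254,333)],.046),"wrench",onplane("scene",[(297,282),(328,315)],0.005))
print("bin",onplane("scene",[(342,162),(385,187),(365,150),(398,168)],.06))
a=cv2.imread("pics/scene0.png"); s=cv2.imread("pics/side0.png")
A=cv2.resize(a[180:360,160:360],None,fx=2,fy=2,interpolation=2); B=cv2.resize(s[160:360,270:450],None,fx=1.8,fy=1.8,interpolation=2)[:360]
cv2.imwrite("pics/crop1.png",np.hstack([A,B]))
E
```

```text
cover hubtop [ 0.6392 -0.1671  0.042 ] [np.float64(0.0018036814609968792), np.float64(0.0018036814609970315)]
shaft top [ 0.4779 -0.2288  0.1058] [np.float64(3.5614707650794145e-05), np.float64(3.5614707650816954e-05)]
shaft foot [ 0.4756 -0.2338  0.0001] [np.float64(0.0016909327927620225), np.float64(0.0016909327927621695)]
rim [0.4769 0.2301 0.0503] [np.float64(0.0020749950597829564), np.float64(0.0020749950597829525)]
jar top [0.7674 0.1773 0.0736] [np.float64(0.0016439709842361503), np.float64(0.0016439709842363441)]
fence L top [0.3763 0.0099 0.0911] [np.float64(0.003585325919833763), np.float64(0.0035853259198338336)]
fence R top [0.7244 0.0073 0.0925] [np.float64(0.003658735595669099), np.float64(0.0036587355956691475)]
wrist cover hubtop [[ 0.6432 -0.1605  0.046 ]]
oil top [[ 0.518  -0.4153  0.11  ]] [[ 0.502  -0.3914  0.11  ]] red [[ 0.4813 -0.1094  0.046 ]
 [ 0.635  -0.3248  0.046 ]
 [ 0.7921 -0.3067  0.046 ]] wrench [[ 0.6902 -0.085   0.005 ]
 [ 0.8322 -0.1169  0.005 ]]
bin [[0.3931 0.3898 0.06  ]
 [0.5946 0.3646 0.06  ]
 [0.3881 0.5058 0.06  ]
 [0.5458 0.4851 0.06  ]]
```

View pics/crop1.png

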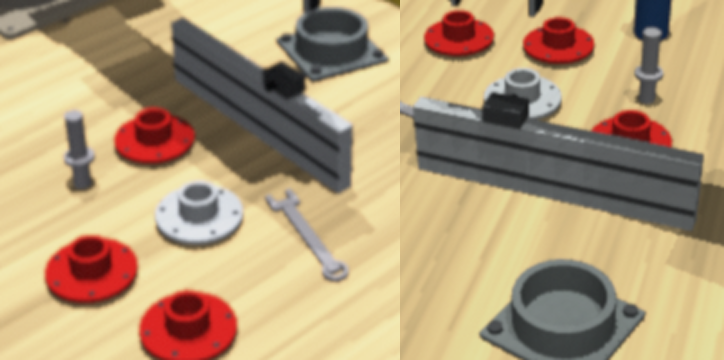

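The crop confirms one silver-grey cover among three red ones, with its hub centre at about (0.640,-0.165). The triangulated heights (0.042, 0.106, 0.050) agree with the given sizes. Next I'll view it from above with the wrist camera.

```bash
python3 - <<'E'
from h import *
print(quat(np.pi/2),read_tcp_rot())
movep([0.641,-0.165,0.19],quat(np.pi/2)); wait(.2)
T,im=shot("wrist","w1"); print(T[:3,3],read_time(),read_q())
hsv=cv2.cvtColor(im,cv2.COLOR_RGB2HSV)
m=((hsv[:,:,1]<40)&(hsv[:,:,2]>90)).astype(np.uint8)*255
m=cv2.morphologyEx(m,cv2.MORPH_CLOSE,np.ones((9,9)))
cs,_=cv2.findContours(m,cv2.RETR_EXTERNAL,cv2.CHAIN_APPROX_NONE)
for c in sorted(cs,key=cv2.contourArea)[-4:]:
    c=cv2.convexHull(c)[:,0]; P=onplane("wrist",c,.016,T); print(c.mean(0),cv2.contourArea(c),circle(P))
E
```

```text
[np.float64(4.329780281177467e-17), np.float64(0.7071067811865476), np.float64(0.7071067811865475), np.float64(4.329780281177466e-17)] [-0.0007  0.7071  0.7071 -0.0006]
[ 0.6414 -0.1634  0.1908] 1.1167 [-0.3472  0.3623  0.0044  1.2119  0.0002  1.2214]
[48.2 18.4] 3825.0 (array([ 0.4023, -0.0148]), np.float64(0.14089794908023906), np.float64(0.010379144152294373))
[454.125  139.2917] 6664.5 (array([ 0.753 , -0.1038]), np.float64(0.08361329717522908), np.float64(0.00485758158813688))
[329.234  217.7872] 11397.0 (array([ 0.6444, -0.1695]), np.float64(0.054321299156207974), np.float64(0.0001247553778846422))
[611.6923 339.9231] 18336.0 (array([ 1.2293, -0.1531]), np.float64(0.3410846316230469), np.float64(0.015255726805827891))
```

View pics/w1.png

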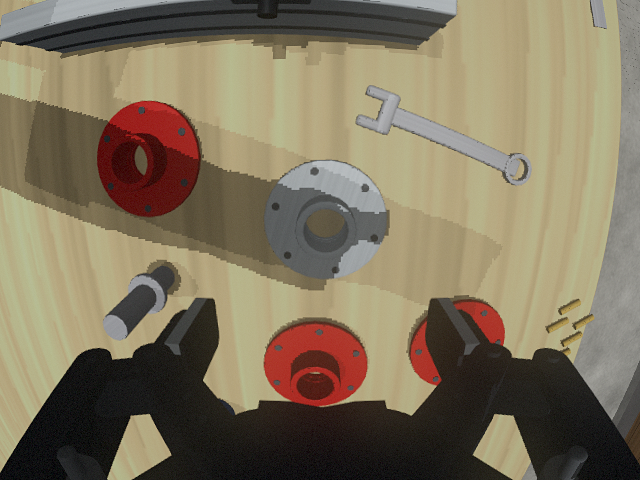

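Wrist view: cover plate at (327,218), circle radius 54.3 mm (55 expected), centre (0.644,-0.170). Shaft at (140,300), shoulder (150,292). I'll measure the housing the same way before grasping.

```bash
python3 - <<'E'
from h import *
movel([0.641,-0.165,0.27],vel=.25)
movep([0.477,0.21,0.25],quat(np.pi/2)); wait(.4)
T,im=shot("wrist","w2"); print(T[:3,3],read_position(),read_time(),read_q())
hsv=cv2.cvtColor(im,cv2.COLOR_RGB2HSV)
for th in (60,90):
  m=((hsv[:,:,1]<th)&(hsv[:,:,2]>45)).astype(np.uint8)*255
  cs,_=cv2.findContours(m,cv2.RETR_CCOMP,cv2.CHAIN_APPROX_NONE)
  for c in sorted(cs,key=cv2.contourArea)[-4:]:
    c=cv2.convexHull(c)[:,0]; P=onplane("wrist",c,.05,T); print(c.mean(0),cv2.contourArea(c),circle(P))
E
```

```text
[0.4773 0.2097 0.25  ] [0.4772 0.2098 0.25  ] 3.55 [ 0.2901  0.0827 -0.2207  1.2675 -0.      1.8614]
[ 45.1111 330.7222] 6489.5 (array([0.0631, 0.0253]), np.float64(0.1105517616687302), np.float64(0.012888268136186466))
[320.9412 397.0588] 6750.0 (array([0.4847, 0.0165]), np.float64(0.12789997800190483), np.float64(0.007987940851566544))
[322.2353 354.7647] 10212.0 (array([0.4893, 0.017 ]), np.float64(0.10891861157416861), np.float64(0.014828765345290859))
[352.5789 136.6316] 26423.0 (array([0.4889, 0.2943]), np.float64(0.11259891628086352), np.float64(0.02163548642931019))
[574.0769 466.9231] 324.5 (array([ 0.9465, -0.266 ]), np.float64(0.03488060141075249), np.float64(0.0048450140443304516))
[502.7692 444.1538] 2536.0 (array([ 0.7998, -0.1529]), np.float64(0.10099860143442657), np.float64(0.016969725474622395))
[140.2941 450.3529] 2561.0 (array([ 0.145, -0.145]), np.float64(0.10367152782496401), np.float64(0.015519034898828962))
[347.1818 362.0909] 287695.5 (array([ 0.4249, -0.0639]), np.float64(0.6795700065024546), np.float64(0.011128176248941711))
```

View pics/w2.png

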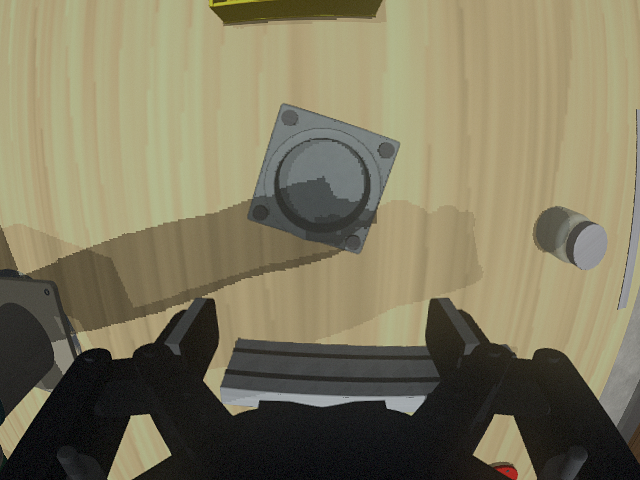

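Wrist view: housing mouth at about (322,185); foot-plate corners at (283,104), (400,143), (360,254) and (248,214). I'll fit the rims from Canny edge points at z=0.05 and check the result against the foot-plate corners.

```bash
python3 - <<'E'
from h import *
T=tool(); im=cv2.imread("pics/w2.png",0)
c=onplane("wrist",[(283,104),(400,143),(360,254),(248,214)],.01,T)[:,:2]
print("plate",c.mean(0),np.linalg.norm(c-np.roll(c,1,0),axis=1))
e=cv2.Canny(im,25,60); v,u=np.nonzero(e[95:265,240:410]); uv=np.c_[u+240,v+95]
P=onplane("wrist",uv,.05,T)[:,:2]
for rad in (.045,.055):
    x=c.mean(0).copy()
    for tol in (.006,.004,.003,.002,.002,.002):
        s=abs(np.hypot(*(P-x).T)-rad)<tol; x,r,res=circle(P[s])
    print(rad,x,r,res,s.sum())
E
```

```text
plate [0.4782 0.232 ] [0.1214 0.1263 0.1268 0.1287]
0.045 [0.4772 0.2309] 0.04503428476890236 0.0006000581542806776 413
0.055 [0.4774 0.2306] 0.05473515897936546 0.0010446943083584435 558
```

```bash
python3 - <<'E'
from h import *
q=quat(np.pi/2)
movel([0.477,0.21,0.27],vel=.25)
movep([0.6444,-0.1695,0.24],q)
movel([0.6444,-0.1695,0.13],vel=.2); wait(.4)
T,im=shot("wrist","w3"); print(T[:3,3])
hsv=cv2.cvtColor(im,cv2.COLOR_RGB2HSV)
m=((hsv[:,:,1]<40)&(hsv[:,:,2]>90)).astype(np.uint8)*255
m=cv2.morphologyEx(m,cv2.MORPH_CLOSE,np.ones((9,9)))
cs,_=cv2.findContours(m,cv2.RETR_EXTERNAL,cv2.CHAIN_APPROX_NONE)
for c in sorted(cs,key=cv2.contourArea)[-4:]:
    c=cv2.convexHull(c)[:,0]; P=onplane("wrist",c,.016,T); print(c.mean(0),circle(P))
print(read_force(),read_time())
E
```

```text
[ 0.6448 -0.1697  0.1308]
[113.8095 315.7619] (array([ 0.4564, -0.2485]), np.float64(0.02208052783801316), np.float64(0.00013223445614192096))
[616.8 395. ] (array([ 1.08 , -0.292]), np.float64(0.14463344151423785), np.float64(0.013667678421357349))
[473.2381 130.7143] (array([ 0.7508, -0.1112]), np.float64(0.08391067090307933), np.float64(0.004988209863502946))
[320.56 231.58] (array([ 0.6444, -0.1695]), np.float64(0.054287494009922325), np.float64(0.0001442501507076721))
[0.1779 0.3148 0.5473] 6.4833
```

View pics/w3.png

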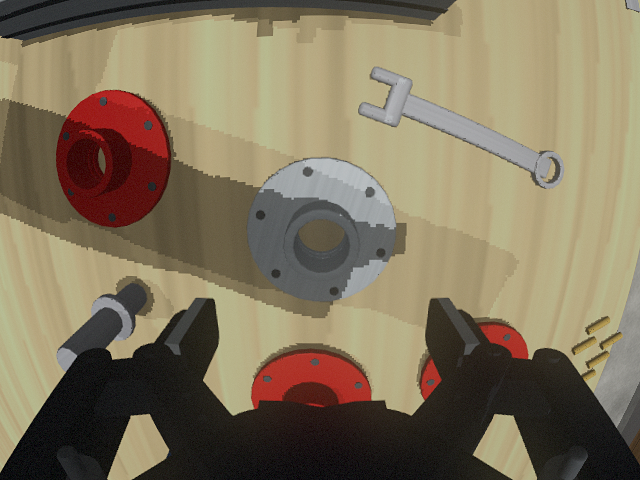

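Wrist view: cover at (321,231), and the repeat fit gives the same centre (0.6444,-0.1695). I'll grasp it now.

```bash
python3 - <<'E'
from h import *
command_gripper(0.8,70)
movel([0.6444,-0.1695,0.05],vel=.15)
movel([0.6444,-0.1695,0.018],vel=.06); wait(.2)
print(read_position(),read_force())
command_gripper(0.0,70); wait(.3)
print(read_finger_gap(),read_gripper_force(),read_position(),read_force(),read_ft_torque())
if .4<read_finger_gap()<.75:
    movel([0.6444,-0.1695,0.06],vel=.1); wait(.2)
    print(read_finger_gap(),read_gripper_force(),read_position(),read_force(),read_ft_torque(),read_time())
E
```

```text
[ 0.6448 -0.1697  0.0185] [ 0.3513 -0.9792 -0.6298]
0.5680210363879509 71.94207966327667 [ 0.6448 -0.1697  0.0191] [-0.9079  0.3915  5.5778] [ 0.0786  0.5014 -0.0035]
0.5719348354814562 72.89384543895721 [ 0.6435 -0.1692  0.0588] [-0.2712  0.8294 -3.6178] [ 0.0076 -0.0458  0.0116] 9.75
```

```bash
python3 - <<'E'
from h import *
q=quat(np.pi/2); H=[0.4773,0.2307]
movel([0.6444,-0.1695,0.25],vel=.2)
movep([*H,0.25],q)
movel([*H,0.10],vel=.12); wait(.4)
T,im=shot("wrist","w4"); print(T[:3,3],R.from_matrix(T[:3,:3]).as_quat(),read_time())
hsv=cv2.cvtColor(im,cv2.COLOR_RGB2HSV)
m=((hsv[:,:,1]<40)&(hsv[:,:,2]>120)).astype(np.uint8)*255
cs,_=cv2.findContours(m,cv2.RETR_EXTERNAL,cv2.CHAIN_APPROX_NONE)
for c in sorted(cs,key=cv2.contourArea)[-3:]:
    c=cv2.convexHull(c)[:,0]; P=onplane("wrist",c,T[2,3]-.002,T); print(c.mean(0),c.min(0),c.max(0),circle(P))
E
```

```text
[0.4774 0.2307 0.1002] [0.7071 0.7071 0.0002 0.0001] 14.2917
[329.6875 178.1875] [263 167] [384 191] (array([0.4768, 0.2518]), np.float64(0.03825652968552654), np.float64(0.00015538478134890761))
[ 15.6 441. ] [  0 415] [ 34 467] (array([0.2126, 0.0864]), np.float64(0.03785809202359868), np.float64(0.005014706247259397))
[296.2105 212.7368] [205 122] [442 291] (array([0.4761, 0.2606]), np.float64(0.04925677125920594), np.float64(0.004354140326594288))
```

View pics/w4.png

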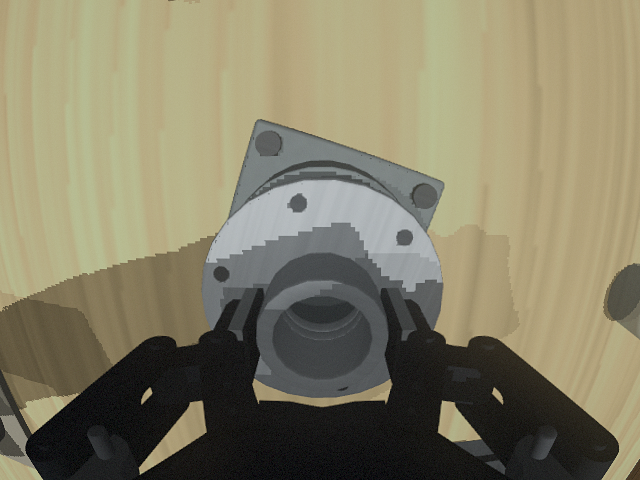

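Wrist view: the cover is held level. Plate edge points are (203,265), (322,180), (442,266) and (330,397), and the housing rim shows behind it at (322,165). I'll check the plate's centre, then lower it.

```bash
python3 - <<'E'
from h import *
T=tool()
im=cv2.imread("pics/w4.png",0); e=cv2.Canny(cv2.GaussianBlur(im,(3,3),0),20,50)
v,u=np.nonzero(e[150:400,190:460]); P=onplane("wrist",np.c_[u+190,v+150],.098,T)[:,:2]
x=np.array([.4773,.2307])
for tol in (.006,.004,.003,.002,.002):
    s=abs(np.hypot(*(P-x).T)-.055)<tol; x,r,res=circle(P[s])
print("plate",x,r,s.sum())
dx=np.array([.4773,.2307])-x; print("corr",dx)
if np.linalg.norm(dx)>.004: raise SystemExit
xy=np.array([.4773,.2307])+dx
movel([*xy,.072],vel=.06); wait(.2); print(read_force())
for z in np.arange(.070,.0549,-.0015):
    movel([*xy,z],vel=.03); wait(.1); f=np.array(read_force()); print(z,read_position(),f)
    if f[2]>6: break
print(read_ft_torque(),read_time())
E
```

```text
plate [0.4769 0.2331] 0.05498032612805915 904
corr [ 0.0004 -0.0024]
[-0.0806 -0.5437 -3.581 ]
0.07 [0.4777 0.2283 0.07  ] [ 0.8286 -0.1953 -3.7408]
0.0685 [0.4777 0.2283 0.0685] [ 0.564   0.0594 -3.9168]
0.067 [0.4777 0.2283 0.067 ] [ 0.8208 -0.1412 -3.9638]
0.0655 [0.4777 0.2283 0.0655] [ 0.5688 -0.0161 -4.7091]
0.064 [0.4777 0.2283 0.064 ] [-0.789  -0.8573 -3.5698]
0.0625 [0.4777 0.2283 0.0625] [-0.3966  0.2136 -4.2938]
0.061 [0.4779 0.2284 0.0611] [-0.1133  0.8827 -2.7211]
0.0595 [0.4781 0.2284 0.061 ] [-2.2177 -0.9809  6.4745]
[-0.1968  0.7389  0.0007] 17.9083
```

Contact came at TCP z=0.061, which is the predicted seated height. I'll release and check.

```bash
python3 - <<'E'
from h import *
p=read_position(); movel([p[0],p[1],.061],vel=.03); wait(.2)
command_gripper(0.8); wait(.2)
print(read_finger_gap(),read_gripper_force())
movel([p[0],p[1],.10],vel=.1); movel([p[0],p[1],.25],vel=.25); movel([.477,.20,.25],vel=.2);wait(.4)
T,im=shot("wrist","w5"); print(T[:3,3],read_time())
g=cv2.cvtColor(im,cv2.COLOR_RGB2GRAY); e=cv2.Canny(cv2.GaussianBlur(g,(3,3),0),20,50)
v,u=np.nonzero(e[60:290,220:430]); uv=np.c_[u+220,v+60]
for z,rad in((.058,.055),(.088,.025),(.088,.018)):
    P=onplane("wrist",uv,z,T)[:,:2]; x=np.array([.4773,.2307])
    for tol in (.006,.004,.003,.002,.002,.002):
        s=abs(np.hypot(*(P-x).T)-rad)<tol; x,r,res=circle(P[s])
    print(rad,x,r,res,s.sum())
_,a=shot("scene","s5"); _,b=shot("side","d5")
A=cv2.resize(a[150:250,280:380],(300,300),interpolation=2);B=cv2.resize(b[285:385,310:410],(300,300),interpolation=2)
C=im[60:360,220:420]
cv2.imwrite("pics/c5.png",np.hstack([A,B,C])[:,:,::-1])
E
```

```text
0.7970478411021015 0.0
[0.477  0.2003 0.2499] 20.925
0.055 [0.4785 0.2294] 0.054860373417057684 0.0009994828393319736 503
0.025 [0.4784 0.2286] 0.02486202516051575 0.000968801040375316 355
0.018 [0.478  0.2282] 0.018271723777411774 0.0003385243783327843 173
```

View pics/c5.png

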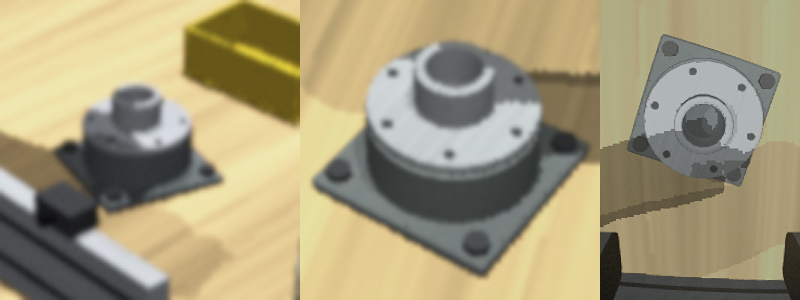

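The crops show the cover seated level on the rim in the scene and side views. Its bore axis measures (0.478,0.2285), about 2 mm from the housing centre. Next is the shaft.

```bash
python3 - <<'E'
from h import *
q=quat(np.pi/2)
movel([.477,.20,.28],vel=.2)
movep([.477,-.235,.25],q); wait(.4)
T,im=shot("wrist","w6"); print(T[:3,3],read_time())
g=cv2.cvtColor(im,cv2.COLOR_RGB2GRAY); e=cv2.Canny(cv2.GaussianBlur(g,(3,3),0),20,50)
v,u=np.nonzero(e[100:330,220:430]); uv=np.c_[u+220,v+100]
for z,rad in((.048,.02),(.11,.012)):
  for x0 in ([.477,-.231],[.474,-.233],[.480,-.229]):
    P=onplane("wrist",uv,z,T)[:,:2]; x=np.array(x0)
    for tol in (.005,.004,.003,.002,.0015,.0015):
        s=abs(np.hypot(*(P-x).T)-rad)<tol; x,r,res=circle(P[s])
    print(z,rad,x,r,res,s.sum())
E
```

```text
[ 0.4772 -0.2346  0.2501] 23.375
0.048 0.02 [ 0.4784 -0.2312] 0.020101986038667648 0.000621811740254036 105
0.048 0.02 [ 0.478  -0.2316] 0.020166310279568434 0.0006079187960460516 97
0.048 0.02 [ 0.4786 -0.2308] 0.02013991583606999 0.0006468009093913175 106
0.11 0.012 [ 0.4793 -0.2304] 0.011776369830639021 0.0005380687394475967 102
0.11 0.012 [ 0.4791 -0.2303] 0.011743532878763402 0.000547044811618151 103
0.11 0.012 [ 0.4793 -0.2304] 0.011788146797887677 0.0005342946839873461 101
```

```bash
python3 - <<'E'
from h import *
S=[.479,-.2306]
movel([*S,.16],vel=.2); movel([*S,.060],vel=.08); wait(.3)
print(read_position(),read_force())
command_gripper(0.0,80); wait(.4)
print(read_finger_gap(),read_gripper_force(),read_position(),read_force(),read_ft_torque())
if .2<read_finger_gap()<.4:
    movel([*S,.08],vel=.05); wait(.3)
    print(read_finger_gap(),read_gripper_force(),read_position(),read_force(),read_ft_torque(),read_time())
E
```

```text
[ 0.4792 -0.2307  0.0603] [0.6301 0.4902 0.3735]
0.2633392020813691 78.12844634056091 [ 0.4793 -0.2307  0.0602] [0.7466 0.0556 1.7804] [ 0.0422 -0.1802 -0.0227]
0.26137093652552873 78.41287851333618 [ 0.4788 -0.2304  0.0797] [-0.1289  0.3183 -3.3557] [-0.0448 -0.0087  0.0002] 27.4083
```

```bash
python3 - <<'E'
from h import *
q=quat(np.pi/2); B=[.4782,.2286]
movel([.479,-.2306,.28],vel=.2)
movep([*B,.28],q)
movel([*B,.175],vel=.1); movel([*B,.158],vel=.04); wait(.5)
T,im=shot("wrist","w7"); print(T,read_time(),read_finger_gap(),read_force())
_,a=shot("scene","s7"); _,b=shot("side","d7")
A=cv2.resize(a[120:220,280:380],(400,400),interpolation=cv2.INTER_CUBIC);C=cv2.resize(b[240:360,300:420],(400,400),interpolation=cv2.INTER_CUBIC)
cv2.imwrite("pics/c7.png",np.hstack([A,C])[:,:,::-1])
# predicted pixels of bore-mouth centre and nominal foot centre
for n in("scene","side"):
    m=camera_model(n);K=m["camera_matrix"];W=np.linalg.inv(m["cam_to_world"])
    for Q in([*B,.088],[*B,.098],[*B,.146]):
        p=W@np.r_[Q,1];p=p[:3]*[1,-1,-1];p=K@p;print(n,Q,p[:2]/p[2])
E
```

```text
[[-0.      1.      0.0002  0.4783]
 [ 1.      0.      0.      0.2286]
 [ 0.      0.0002 -1.      0.1581]
 [ 0.      0.      0.      1.    ]] 32.5667 0.26042868209772113 [-0.1465 -0.564  -4.9738]
scene [0.4782, 0.2286, 0.088] [325.3729 181.0508]
scene [0.4782, 0.2286, 0.098] [325.3897 178.0855]
scene [0.4782, 0.2286, 0.146] [325.4716 163.5907]
side [0.4782, 0.2286, 0.088] [359.894  306.9246]
side [0.4782, 0.2286, 0.098] [359.9902 302.8764]
side [0.4782, 0.2286, 0.146] [360.4675 282.7885]
```

View pics/c7.png

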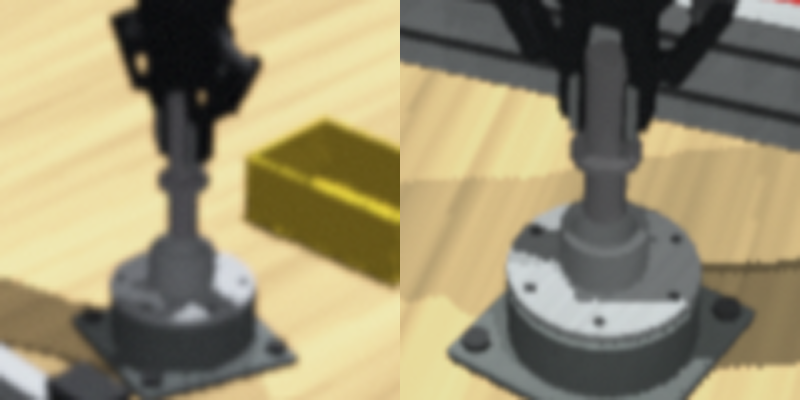

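The crops show the shaft upright and in line with the hub in both views: scene 183 vs 183, side 606 vs 604. There is a visible gap over the bore. I'll do one numeric check on the shoulder from the wrist picture, then hand in.

```bash
python3 - <<'E'
from h import *
T=tool(); g=cv2.imread("pics/w7.png",0); e=cv2.Canny(cv2.GaussianBlur(g,(3,3),0),15,40)
v,u=np.nonzero(e[150:400,230:410]); uv=np.c_[u+230,v+150]
for z,rad in((.146,.02),(.138,.02),(.058,.055)):
    P=onplane("wrist",uv,z,T)[:,:2]; x=np.array([.478,.2286])
    for tol in (.004,.003,.002,.0015,.0015):
        s=abs(np.hypot(*(P-x).T)-rad)<tol; x,r,res=circle(P[s])
    print(z,x,r,res,s.sum())
print(np.mean([read_force() for _ in range(5)],0),read_finger_gap(),read_qd(),read_time())
E
```

```text
0.146 [0.4782 0.2288] 0.020097815768864363 0.0006011921002555242 255
0.138 [0.4781 0.2267] 0.0200172372982562 0.0008015568367723387 250
0.058 [0.4777 0.2306] 0.055005253147416555 0.0006370531087032378 468
[ 0.8677 -0.4513 -4.683 ] 0.263715603546731 [-0.0002 -0.0021 -0.0003  0.      0.0004  0.    ] 32.6667
```

```bash
python3 -c "
from cell import *
print(finish_job())"
```

```text
the job is handed in; nothing more can be done
None
```

The job is handed in: the cover is seated level on the housing and released, and the shaft is held upright about 10 mm above the hub, centred over the bore to about 1–2 mm, finishing at about 33 s of the 72 s allowed.

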